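Probe a coated panel through the guide hole

TASK

Take the long probe with the square grip out of the rack and lower it upright through the guide hole of the measuring stand, without touching the guide, until you feel its tip press the sprung panel table below, whose height you do not know. Press gently so that the table gives only part-way, and finish while still holding the probe there in the gripper, upright, centred in the hole and still. Leave the plunger, pot, vial and tin where they are.

Things in the scene. Friction and masses are not known exactly. Their poses are not given: they have to be found in the camera images.
- probe: Probe, about 150 g: steel rod 10 mm in diameter, 100 mm long; above it a round collar (34 mm, 5 mm thick), then a square grip 24 x 24 mm, 105 to 155 mm above the tip, topped by a 4 mm stud. Origin at the centre of the tip, z up to the grip, x and y square to the grip's flats. Starts hanging upright by its collar in a rack hole, tip 15 mm above the table, its y within 0.3 rad of the rack's y.
- rack: Fixed rack, 160 mm long (its x), 70 mm wide, top face 115 mm high; two holes of 16 mm diameter at x = -48 and +48 mm through its 12 mm top plate; the plate is 60 mm wide. Origin on the table under its middle. The probe hangs in one hole, the plunger in the other.
- guide: Guide: fixed level steel plate, 70 (x) x 130 (y) x 20 mm (z), carried by the stand's posts, with one vertical through hole of 20 mm diameter at its centre. Origin at the centre of the hole on the plate's underside, 80 mm above the table; top face 100 mm above the table.
- stand: Fixed stand: base 100 (x) x 130 (y) x 8 mm, two posts at y = -55 and +55 mm carry the guide. Under the hole a level white panel, 80 x 80 mm, on a sprung table; its face is 34 to 60 mm above the work table, different each time. It yields straight down: gives from about 1.4 N, then 3.5 N more per 10 mm, hard stop after 15 mm. Origin on the work table under the hole.
- plunger: Other tool in the rack, not needed: round mushroom knob 34 mm in diameter, collar 34 mm, rod 12 mm in diameter and 60 mm long, 104 mm overall. Hangs by its collar. Origin at the rod's lower end.
- pot: White screw-top pot, 84 mm in diameter, 90 mm high, stands on the table. Origin under its centre.
- vial: Small amber jar with a black cap, 48 mm in diameter, 85 mm high. Origin under its centre.
- tin: Steel tin, 100 mm in diameter, 105 mm high. Origin under its centre.

How it is judged:
By the outcome, as a careful person would: the job done as asked, in the order asked, and still so for the second after the job is handed in, while the arm keeps its last pose, push and grip.
It also fails if it takes over 51 s, if anything falls off the work surface, if the arm or the gripper's body presses on something with over 40 N, if the wrist force passes 120 N, or if a joint passes its speed limit or range.

ROBOT

A 7-joint arm with a two-finger parallel gripper is mounted at the origin on the work surface. World frame = base frame: x ahead of the robot, y to its left, z up, the work surface at z = 0. Lengths are in m, angles in rad, forces in N, time in s.
With the tool pointing down it reaches from about 0.4 to 0.875 m from the base axis. Payload 19.3 kg.
Tool frame: the origin (TCP) lies on the mounting face of the last link; the fingertips stand 173 mm ahead of it and the grasp point (between the pads) lies 155 mm ahead of it; z points along the fingers, y is the line along which they close (so a half turn about z gives the same grasp; the last joint's range is limited). The gripper opens to 85 mm and grips with 20 to 120 N. Pads are 22 mm wide; open, the fingers measure 114 mm over their backs; the gripper's body (76 mm by 85 mm) begins 54 mm behind the grasp point. The pads swing forward as they close: fully open they stand 13 mm farther back than shut.
Start: joints at [-1.249, 0.521, -0.036, 1.599, 0.021, 1.021, -0.113], TCP at [0.239, 0.578, 0.405] pointing down, gripper open.
Joint ranges: [-2.91, 2.91], [-0.3, 2.13], [-1.5, 1.42], [0.17, 2.43], [-1.26, 4.41], [0.16, 1.93], [-2.52, 2.52]. Speed limits (rad/s): [1.89, 1.89, 2.39, 2.39, 3.01, 3.01, 3.01].

INTERFACE

Orientations are given as [roll, pitch, yaw] about the fixed x, y, z axes, in that order (R = Rz(yaw) Ry(pitch) Rx(roll)).
In Python, from workcell import bot, vision gives the robot as it stands.
- The arm moves only by the shell command python3 -m creep 'ROWS' [FORCE]. ROWS is JSON, a list that holds one entry, the list of rows, each a list of 7 numbers: the opening, from -1 (shut) to 1 (fully open), then the shift along the tool's x, y, z in cm, then the turn, a rotation vector about the tool's x, y, z in rad. In form: [[[grip, tx, ty, tz, rx, ry, rz], ...]]. A call has 1 to 12 rows; each row shifts and turns the commanded pose from where the row before left it, along the tool's axes as they then stand; what a row does not reach is not made up. A row lasts 1/8 s, in which the tool goes at most 62.5 mm and 10.7 degrees, less where a joint would pass 70% of its speed; a pose out of reach is approached as far as the arm can. A call with a gripper value outside its range is refused whole. The fingers move at their own pace and stop on an object; FORCE is the grip in N (left out, the last holds). Time passes only in rows, so rows that do not move let the fingers close. It gives the time, the measured TCP pose, the force, the opening and the grip force at its end, in the units of the state.
- bot.observe(): the state, without advancing time (a new reading comes with each control period).
- vision.grab_frame(name): name is "side" or "top" or "wrist"; returns a dict with "image" (384x512x3 uint8, blue, green, red), "depth" (384x512 float32, m along the optical axis (not along the pixel's ray), 0 where there is no reading), "fovy" (degrees; the focal length in pixels is half the picture's height over the tangent of half this angle, whatever the lens; pixels are square), "cx", "cy" (the principal point, pixels), "k1" (the pictures are not rectified: a ray, as slopes to the right and down, at radius r is drawn at 1 + k1 r^2 times it, then the intrinsics apply), "cam_to_world" (4x4, takes a point from camera to world coordinates); the wrist camera has in their place "tool_from_camera" (4x4, takes a point from camera to tool coordinates, whose origin is the TCP and whose axes are the flange's). Camera axes: x right, y down, z forward; pixel columns grow to the right and rows downward; lengths in m; the calibration is good to about 2 mm. A picture is of the moment at which its call begins: read the wrist's pose just before it.
- bot.job_done(): hands the job in; it is judged then, once.
The state is a dict: "clock": time; "qpos": joint angles; "qd": joint speeds; "joint_efforts": joint torques, N m; "position": TCP position; "tool_rot": TCP orientation; "force": force on the tool from outside, world axes, zero at the start; "moment": the same for the moment, N m; "grip_width": finger opening in m; "finger_force": force on a finger pad.
Only numpy, scipy, OpenCV 4.12 (cv2) and the standard library are available. Lean on these libraries where they do the work, as an engineer would, in place of code of your own. Each camera call takes 0.05 s, during which the arm holds its last target. There are 200 camera calls.

## Working session

There is one attempt and no reset: what is moved stays moved. The work goes in short steps, Python scripts to look and compute and a shell command to move; the robot and the scene stay as the last step left them, time stands still between calls to the robot, and variables do not carry over. Pictures are saved under pics/ and viewed, at most 10 in all, crops included, and the job is handed in when it is done.

```bash
mkdir -p pics; ls
cat > h.py <<'E'
import numpy as np, cv2
from workcell import bot, vision
from scipy.spatial.transform import Rotation as R
def cam(d, st=None):
    f=d["image"].shape[0]/2/np.tan(np.radians(d["fovy"])/2)
    K=np.array([[f,0,d["cx"]],[0,f,d["cy"]],[0,0,1.]])
    if "cam_to_world" in d: T=np.array(d["cam_to_world"])
    else:
        W=np.eye(4); W[:3,:3]=R.from_euler("xyz",st["tool_rot"]).as_matrix(); W[:3,3]=st["position"]
        T=W@np.array(d["tool_from_camera"])
    return K,np.array([d["k1"],0,0,0.]),T
def rays(px,K,D,T):
    s=cv2.undistortPoints(np.float64(px).reshape(-1,1,2),K,D).reshape(-1,2)
    return np.c_[s,np.ones(len(s))]@T[:3,:3].T, T[:3,3]
def onplane(px,z,c):
    r,o=rays(px,*c); return o+r*((z-o[2])/r[:,2])[:,None]
def cloud(d,c):
    v,u=np.nonzero(d["depth"]>0); r,o=rays(np.c_[u,v],*c)
    return np.c_[u,v], o+r*d["depth"][v,u][:,None]
E
python3 - <<'E'
from h import *
print(bot.observe())
for n in("side","top"):
    d=vision.grab_frame(n); cv2.imwrite(f"pics/{n}0.png",d["image"]); np.savez(f"{n}0.npz",**d); print(n,d["fovy"],d["k1"],np.round(d["cam_to_world"],3).tolist())
E
```

```text
pics
{'clock': 0.0, 'qpos': array([-1.24913618,  0.52201878, -0.03631622,  1.59995407,  0.02117006,
        1.02109786, -0.11279134]), 'qd': array([-0.00026743, -0.0009498 , -0.00125347,  0.00044946, -0.00112932,
       -0.0007021 ,  0.00247633]), 'joint_efforts': array([ 1.21269454e-04, -9.27066922e+01,  1.97986789e+00, -3.69946146e+01,
        1.77979062e-02,  7.83063238e-03,  7.63193430e-05]), 'position': array([0.23866724, 0.57750336, 0.40414209]), 'tool_rot': array([-3.14049977e+00,  5.68290916e-05,  2.74970490e+00]), 'force': array([-0.62750185, -0.29317026,  0.24339031]), 'moment': array([-0.04053447,  0.04652926,  0.02931813]), 'finger_force': 0.0, 'grip_width': 0.0854496278507758}
side 53.077170181238564 0.03948464360964702 [[-0.997, -0.042, 0.059, 0.485], [-0.07, 0.777, -0.626, 0.677], [-0.02, -0.628, -0.778, 0.78], [0.0, 0.0, 0.0, 1.0]]
top 50.81479222459217 0.04804780344953029 [[0.015, -0.989, 0.15, 0.395], [-1.0, -0.015, 0.005, 0.085], [-0.003, -0.15, -0.989, 1.13], [0.0, 0.0, 0.0, 1.0]]
```

View pics/side0.png

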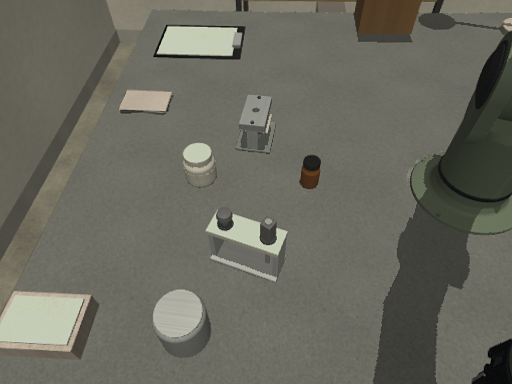

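View pics/top0.png

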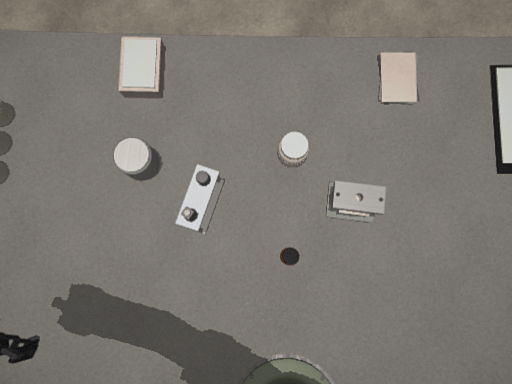

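Side view: rack at (247,235), with the plunger knob at (224,218) and the square probe grip at (268,230); guide hole at (256,109). Top view: plunger (203,178), probe (189,214), guide hole (360,197), vial (290,256), pot (294,148).

Run:
```python
from h import *
for n,pr,gd in(("side",(268,223),(256,109)),("top",(188,214),(360,197))):
    d=dict(np.load(n+"0.npz")); c=cam(d)
    print(n,"probe",onplane([pr],.172,c).round(4),"guide hole",onplane([gd],.1,c).round(4))
    uv,P=cloud(d,c)
    for nm,zl,zh,ctr,rad in(("guide",.094,.106,(.43,-.14),.12),("rack",.109,.121,(.42,.25),.14),("grip",.163,.176,(.37,.25),.06)):
        if 1:
            c0=onplane([pr if nm!="guide" else gd],.1,c)[0,:2]
            m=(P[:,2]>zl)&(P[:,2]<zh)&(np.hypot(*(P[:,:2]-c0).T)<rad)
            q=P[m]
            if len(q)>5:
                r=cv2.minAreaRect(q[:,:2].astype(np.float32)*1000); print(nm,len(q),q.mean(0).round(4),r)
    for nm,p in(("pot",(198,155) if n=="side" else(294,146)),("vial",(312,162)if n=="side" else(290,256)),("tin",(179,310)if n=="side" else (132,156))): print(nm,onplane([p],{"pot":.09,"vial":.085,"tin":.105}[nm],c).round(3))
    i=d["image"]; 
d=dict(np.load("top0.npz"))["image"]; s=dict(np.load("side0.npz"))["image"]
f=lambda i,u,v:cv2.resize(i[v-35:v+35,u-45:u+45],None,fx=4.4,fy=4.2,interpolation=2)
cv2.imwrite("pics/c1.png",np.vstack([np.hstack([f(d,190,205),f(d,360,197)]),np.hstack([f(s,255,235),f(s,256,120)])]))
```

```text
side probe [[0.4982 0.2532 0.172 ]] guide hole [[ 0.5508 -0.1791  0.1   ]]
guide 787 [ 0.5523 -0.1727  0.0992] ((552.6990356445312, -177.64016723632812), (134.77479553222656, 71.02091979980469), 83.90007781982422)
rack 1536 [0.5424 0.2414 0.1148] ((544.0758056640625, 234.2493438720703), (62.21253204345703, 160.04367065429688), 72.08264923095703)
grip 139 [0.4983 0.2515 0.17  ] ((497.9418029785156, 249.7294464111328), (24.59174156188965, 23.462852478027344), 56.84910202026367)
pot [[ 0.686 -0.003  0.09 ]]
vial [[0.399 0.002 0.085]]
tin [[0.653 0.408 0.105]]
top probe [[0.4948 0.2494 0.172 ]] guide hole [[ 0.5527 -0.1781  0.1   ]]
guide 1383 [ 0.553  -0.1757  0.1013] ((553.2816162109375, -175.57669067382812), (132.56748962402344, 73.00593566894531), 83.56233215332031)
rack 1177 [0.5419 0.2367 0.1169] ((544.7175903320312, 237.76419067382812), (61.09463119506836, 161.84361267089844), 72.00386047363281)
grip 91 [0.4993 0.2507 0.1717] ((499.79522705078125, 251.7843780517578), (24.246315002441406, 23.059280395507812), 56.6939697265625)
pot [[ 0.688 -0.01   0.09 ]]
vial [[ 0.4   -0.     0.085]]
tin [[0.651 0.412 0.105]]
```

View pics/c1.png

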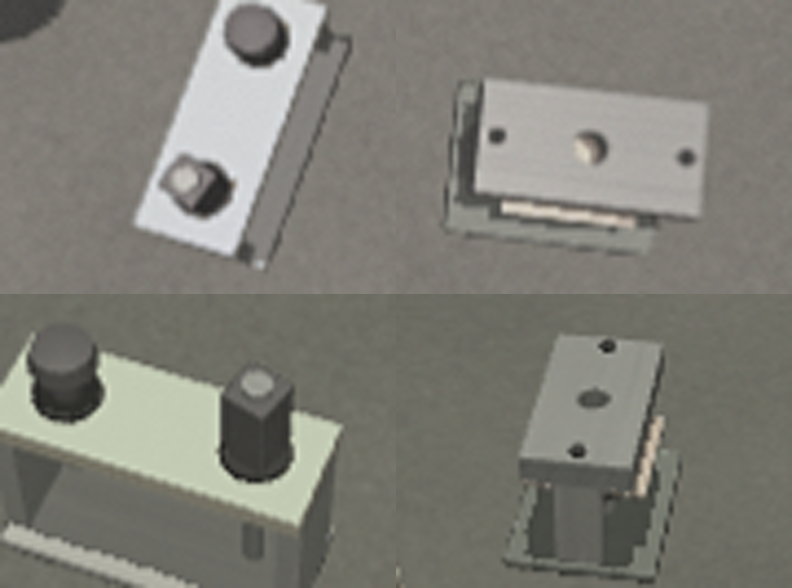

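Probe at about (0.4985, 0.251), with its grip flats at 56.8°; guide hole about (0.5525, -0.178). Next: go above the probe and check with the wrist camera.

```bash
python3 -m creep '[[[1,-3.65,-2.02,0,0,0,0],[1,-3.65,-2.02,0,0,0,0],[1,-3.65,-2.02,0,0,0,0],[1,-3.65,-2.02,0,0,0,0],[1,-3.65,-2.02,0,0,0,0],[1,-3.65,-2.02,0,0,0,0],[1,-3.65,-2.02,0,0,0,0],[1,-3.65,-2.02,0,0,0,0],[1,-3.65,-2.02,0,0,0,0],[1,-3.65,-2.02,0,0,0,0],[1,0,0,0,0,0,0.0935],[1,0,0,0,0,0,0.0935]]]'
python3 -m creep '[[[1,0,0,0,0,0,0],[1,0,0,0,0,0,0]]]'
cat >> h.py <<'E'
def wrist(name):
    st=bot.observe(); d=vision.grab_frame("wrist"); cv2.imwrite(f"pics/{name}.png",d["image"])
    return st,d,cam(d,st)
E
python3 - <<'E'
from h import *
st,d,c=wrist("w1"); print(st["position"],st["tool_rot"],st["qpos"].round(2),st["force"],np.round(d["tool_from_camera"],3).tolist())
np.savez("w1.npz",**d)
uv,P=cloud(d,c)
for nm,a,b in(("grip",.164,.1725),("stud",.1728,.178),("rack",.110,.119)):
    m=(P[:,2]>a)&(P[:,2]<b)&(np.hypot(P[:,0]-.4985,P[:,1]-.251)<(.03 if nm!="rack" else .2)); q=P[m]
    if len(q)>5: print(nm,len(q),q.mean(0).round(4),cv2.minAreaRect(np.float32(q[:,:2]*1000)))
E
```

```text
clock: 1.6
position: [0.4991, 0.251, 0.4044]
tool_rot: [-3.141, -0.0, 2.559]
force: [-0.2, 0.1, 0.2]
grip_width: 0.0855
finger_force: 0.0
clock: 1.85
position: [0.4988, 0.2517, 0.4046]
tool_rot: [-3.141, -0.0, 2.565]
force: [-0.2, -0.4, -0.4]
grip_width: 0.0854
finger_force: 0.0
[0.49876421 0.25168529 0.40459032] [-3.14136296e+00 -7.05297131e-05  2.56528562e+00] [-0.64  0.42  0.09  1.78 -0.05  0.94  0.46] [-0.19739317 -0.43152683 -0.40283939] [[-0.0, -0.947, -0.321, 0.083], [1.0, 0.0, -0.0, -0.0], [0.0, -0.321, 0.947, 0.031], [0.0, 0.0, 0.0, 1.0]]
grip 917 [0.4955 0.252  0.1698] ((497.31976318359375, 250.5310516357422), (23.703046798706055, 24.172950744628906), 57.43172836303711)
stud 349 [0.4974 0.2504 0.1742] ((497.7371826171875, 250.49978637695312), (13.56650447845459, 13.866554260253906), 56.19612121582031)
rack 8241 [0.5321 0.2407 0.1153] ((543.4074096679688, 235.66180419921875), (60.654014587402344, 160.7685546875), 72.25357055664062)
```

View pics/w1.png

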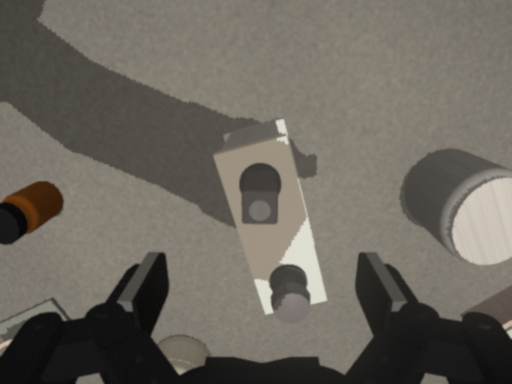

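Wrist view: the grip's square is aligned with the image axes at (260,210), plunger at (290,295), and nothing in the way of the fingers. I'll go down and grip.

```bash
python3 -m creep '[[[1,0,-0.1,1.5,0,0,0],[1,0,0,1.5,0,0,0],[1,0,0,1.5,0,0,0],[1,0,0,1.5,0,0,0],[1,0,0,1.5,0,0,0],[1,0,0,1.5,0,0,0],[1,0,0,1.3,0,0,0],[1,0,0,0,0,0,0],[1,0,0,0,0,0,0]]]'
python3 -m creep '[[[-0.3,0,0,0,0,0,0],[-0.5,0,0,0,0,0,0],[-0.5,0,0,0,0,0,0],[-0.6,0,0,0,0,0,0],[-0.7,0,0,0,0,0,0],[-0.7,0,0,0,0,0,0],[-1,0,0,0,0,0,0],[-1,0,0,0,0,0,0]]]' 50
```

```text
clock: 3.02
position: [0.4985, 0.2508, 0.302]
tool_rot: [3.141, 0.0, 2.563]
force: [0.5, -0.3, 0.2]
grip_width: 0.0857
finger_force: 0.0
clock: 4.03
position: [0.4984, 0.2507, 0.3019]
tool_rot: [3.141, 0.0, 2.563]
force: [-1.7, -1.6, 5.3]
grip_width: 0.0236
finger_force: 49.2
```

```bash
python3 -m creep '[[[-1,0,0,-0.5,0,0,0],[-1,0,0,-1.0,0,0,0],[-1,0,0,-1.3,0,0,0],[-1,0,0,-1.3,0,0,0],[-1,0,0,-1.3,0,0,0],[-1,0,0,-1.3,0,0,0],[-1,0,0,-1.3,0,0,0],[-1,0,0,-1.3,0,0,0],[-1,0,0,-1.3,0,0,0],[-1,0,0,-1.2,0,0,0],[-1,0,0,-1.2,0,0,0],[-1,0,0,0,0,0,0]]]'
python3 -m creep '[[[-1,0,0,0,0,0,0],[-1,0,0,0,0,0,0]]]'
python3 - <<'E'
from h import *
st,d,c=wrist("w2"); print(st["force"],st["moment"],st["grip_width"])
np.savez("w2.npz",**d)
s=vision.grab_frame("side"); np.savez("s2.npz",**s); t=vision.grab_frame("top"); np.savez("t2.npz",**t)
cr=lambda i,u,v:cv2.resize(i[v-60:v+60,u-80:u+80],None,fx=2.4,fy=2.4,interpolation=2)
cv2.imwrite("pics/c2.png",np.hstack([cv2.resize(d["image"],(384,288)),cr(s["image"],265,220)]))
E
```

```text
clock: 5.52
position: [0.4985, 0.2508, 0.4326]
tool_rot: [3.14, 0.001, 2.563]
force: [0.4, 0.9, -0.4]
grip_width: 0.0238
finger_force: 49.1
clock: 5.78
position: [0.4983, 0.2507, 0.4312]
tool_rot: [-3.141, -0.0, 2.563]
force: [-0.2, 0.1, -1.2]
grip_width: 0.0234
finger_force: 49.1
[-0.2169158   0.08666065 -1.24509864] [ 0.01603912 -0.0407138  -0.00950869] 0.02341168878429746
```

View pics/c2.png

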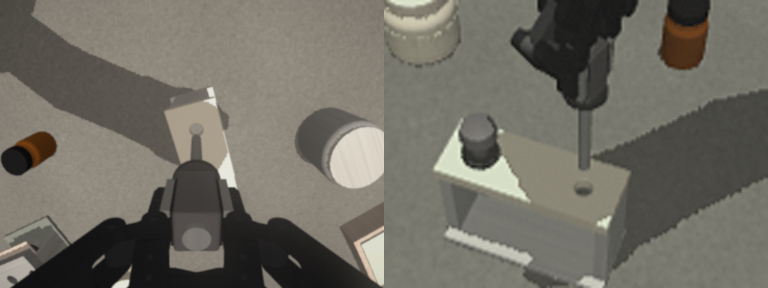

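The probe is held upright, clear of the rack (wrist: tip at about (261,173), rack hole empty in the side view). Next is the move to above the guide.

```bash
python3 -m creep '[[[-1,-1.2,-1.4,0,0,0,0],[-1,-2.4,-2.8,0,0,0,0],[-1,-2.6,-3.06,0,0,0,0],[-1,-2.6,-3.06,0,0,0,0],[-1,-2.6,-3.06,0,0,0,0],[-1,-2.6,-3.06,0,0,0,0],[-1,-2.6,-3.06,0,0,0,0],[-1,-2.6,-3.06,0,0,0,0],[-1,-2.6,-3.06,0,0,0,0],[-1,-2.6,-3.06,0,0,0,0],[-1,-2.4,-2.8,0,0,0,0],[-1,-1.15,-1.4,0,0,0,0]]]'
python3 -m creep '[[[-1,0,0,0,0,0,0],[-1,0,0,0,0,0,0],[-1,0,0,0,0,0,0]]]'
python3 - <<'E'
from h import *
st,d,c=wrist("w3"); print(st["position"],st["tool_rot"],st["force"],st["moment"])
np.savez("w3.npz",st=np.r_[st["position"],st["tool_rot"]],**d)
s=vision.grab_frame("side"); np.savez("s3.npz",**s)
cr=lambda i,u,v,k:cv2.resize(i[v-50:v+50,u-33:u+33],None,fx=k,fy=k,interpolation=2)
cv2.imwrite("pics/c3.png",np.hstack([cr(d["image"],260,195,6),cr(s["image"],256,100,6)]))
E
```

```text
clock: 7.42
position: [0.5518, -0.1802, 0.4316]
tool_rot: [-3.141, 0.0, 2.56]
force: [-0.0, 0.7, -1.4]
grip_width: 0.024
finger_force: 49.1
clock: 7.8
position: [0.5525, -0.1764, 0.4318]
tool_rot: [3.141, -0.0, 2.564]
force: [-0.0, -0.7, -2.0]
grip_width: 0.0238
finger_force: 49.1
[ 0.55250124 -0.17641712  0.43177789] [ 3.14124237e+00 -9.19895060e-05  2.56421590e+00] [-0.01549595 -0.74959004 -1.95305358] [-0.01352916 -0.03516564  0.00281733]
```

View pics/c3.png

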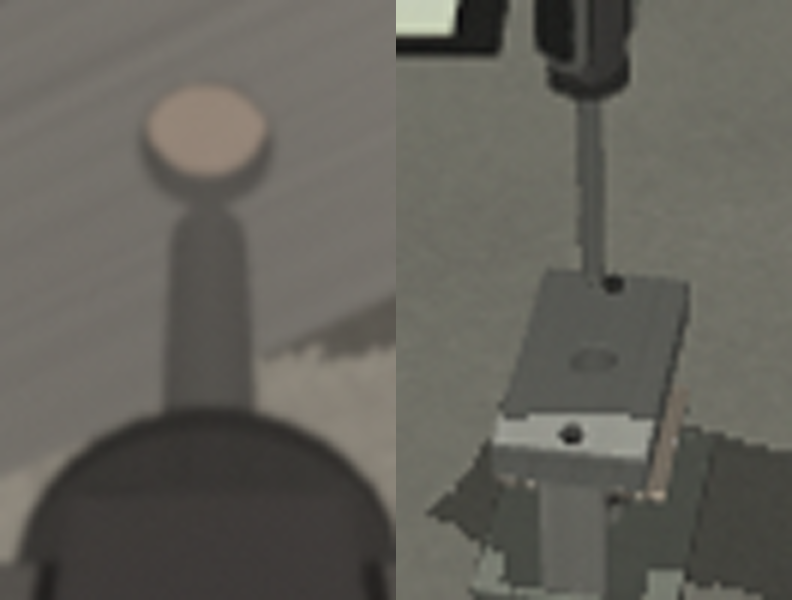

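Wrist view: hole rim centred near (261.2,169), rod near u=261.7 ending at v≈179. Side view: rod axis at u≈321.6 in line with the hole at about (322,110). Now the numbers.

Run:
```python
from h import *
z=dict(np.load("w3.npz")); st=dict(position=z["st"][:3],tool_rot=z["st"][3:]); c=cam(z,st)
T=c[2]
def proj(X,c):
    Ti=np.linalg.inv(c[2]); return cv2.projectPoints(np.float64(X),cv2.Rodrigues(Ti[:3,:3])[0],Ti[:3,3],c[0],c[1])[0].reshape(-1,2)
t=st["position"]; a=np.linspace(0,2*np.pi,72)
circ=np.c_[np.cos(a),np.sin(a),0*a]
tip=proj(t+[0,0,-.2869]+.005*circ,c); print("tip pred: u",(tip[:,0].min()+tip[:,0].max())/2,"vmin",tip[:,1].min())
g=cv2.cvtColor(z["image"],6).astype(float)
for v in (150,160,165,170,175,182,190,200,208): print(v,g[v,245:280].astype(int))
print("u=261 col",g[150:190,261].astype(int))
# hole circle prediction at estimate
for h in((.5525,-.1775),):
    p=proj(np.r_[h,.1]+.01*circ,c); print("hole pred",p.min(0),p.max(0))
d=dict(np.load("s3.npz")); cs=cam(d); gs=cv2.cvtColor(d["image"],6).astype(int)
print(proj([np.r_[t[:2],.15],np.r_[t[:2],.19],np.r_[.5525,-.1775,.1]],cs))
for v in(70,75,80,85,88): print(v,gs[v,312:330])
for v in (107,109,110,111): print(v,gs[v,240:275])
for v in(70,75,80,85,88,90): print(v,gs[v,240:275])
```

```text
tip pred: u 261.6610656216431 vmin 178.07432801862774
150 [115 113 113 112 112 111 110 109 109 110 111 112 114 115 116 117 117 116
 115 114 114 114 113 114 113 115 116 117 116 117 116 117 117 117 117]
160 [112 112 112 112 113 114 114 114 112 113 116 122 128 132 133 133 133 133
 132 131 127 119 113 111 114 115 116 116 115 116 116 116 116 115 115]
165 [114 114 114 114 112 107 113 128 136 137 137 136 136 136 136 136 136 136
 136 136 137 137 137 137 136 131 113 109 113 115 116 115 115 115 115]
170 [113 113 114 113 107  96  83  86 102 121 132 134 135 135 135 135 135 137
 136 136 136 136 132 124 108  89  85  99 111 114 114 115 114 114 114]
175 [113 112 113 112 111 110 105  98  88  82  83  84  84  85  86  88  88  88
  87  84  84  83  82  84  89  99 108 113 115 116 116 115 115 114 114]
182 [112 113 112 112 112 112 113 112 111 111 106  93  85  83  83  84  85  86
  84  83  84  88 100 110 113 114 114 114 114 114 114 113 113 113 113]
190 [112 112 111 110 110 110 112 113 112 106  90  80  80  81  83  84  84  85
  83  83  82  82  84  96 108 113 113 113 114 114 114 114 114 114 114]
200 [109 109 111 
[... 1753 characters left out ...]
10 110 110 110 111 111 110  81  78  83  77  84
 112 110 108 108 108 106 108 110 108 109 107 107 107 108 108 108 108]
80 [107 107 106 106 107 106 107 107 109 108 106 108 105  80  78  83  78  84
 112 110 110 110 110 110 105 106 107 109 110 110 110 111 112 112 109]
85 [107 106 105 106 107 107 108 107 108 107 107 108 108  96  78  82  78  89
 110 109 110 110 107 107 110 111 115 112 108 108 110 110 110 112 112]
88 [106 105 105 107 108 107 106 106 106 108 110 111 110  88  78  83  80  88
 112 112 110 111 111 110 109 108 110 112 112 110 109 109 110 108 110]
90 [107 108 104 105 105 107 109 108 107 108 108 108 107  84  78  84  80  89
 115 112 110 110 111 109 107 111 113 112 110 109 110 112 113 115 116]
```

```bash
python3 -m creep '[[[-1,0.02,-0.04,0.6,0,0,0],[-1,0,0,0.8,0,0,0],[-1,0,0,0.8,0,0,0],[-1,0,0,0.8,0,0,0],[-1,0,0,0.8,0,0,0],[-1,0,0,0.8,0,0,0],[-1,0,0,0.8,0,0,0],[-1,0,0,0.8,0,0,0],[-1,0,0,0.8,0,0,0],[-1,0,0,0.6,0,0,0],[-1,0,0,0,0,0,0],[-1,0,0,0,0,0,0]]]'
python3 - <<'E'
from h import *
st,d,c=wrist("w4"); print(st["position"],st["tool_rot"],st["force"],st["moment"])
cv2.imwrite("pics/c4.png",cv2.resize(d["image"][130:230,195:327],None,fx=6,fy=6,interpolation=2))
for n in("top0","side0"):
    z=dict(np.load(n+".npz")); uv,P=cloud(z,cam(z))
    hs=cv2.cvtColor(z["image"],40)[uv[:,1],uv[:,0]]; im=z["image"][uv[:,1],uv[:,0]].astype(int)
    m=(abs(P[:,0]-.5525)<.06)&(abs(P[:,1]+.1775)<.06)&(P[:,2]>.025)&(P[:,2]<.07)&(im[:,2]-im[:,0]>12)&(im[:,2]>140)
    print(n,m.sum(),np.percentile(P[m,2],[10,30,50,70,90]) if m.any() else "")
E
```

```text
clock: 9.4
position: [0.5521, -0.1777, 0.3559]
tool_rot: [3.142, 0.0, 2.563]
force: [-0.3, -0.2, -1.6]
grip_width: 0.0236
finger_force: 49.1
[ 0.55210854 -0.17769711  0.35590083] [3.14153667e+00 2.77164423e-04 2.56271623e+00] [-0.29383223 -0.17789761 -1.6492944 ] [-0.01362796 -0.00714074 -0.01720098]
top0 99 [0.05564909 0.05701938 0.05820818 0.05937021 0.06049855]
side0 43 [0.05431796 0.05587286 0.05636395 0.05702771 0.058046  ]
```

View pics/c4.png

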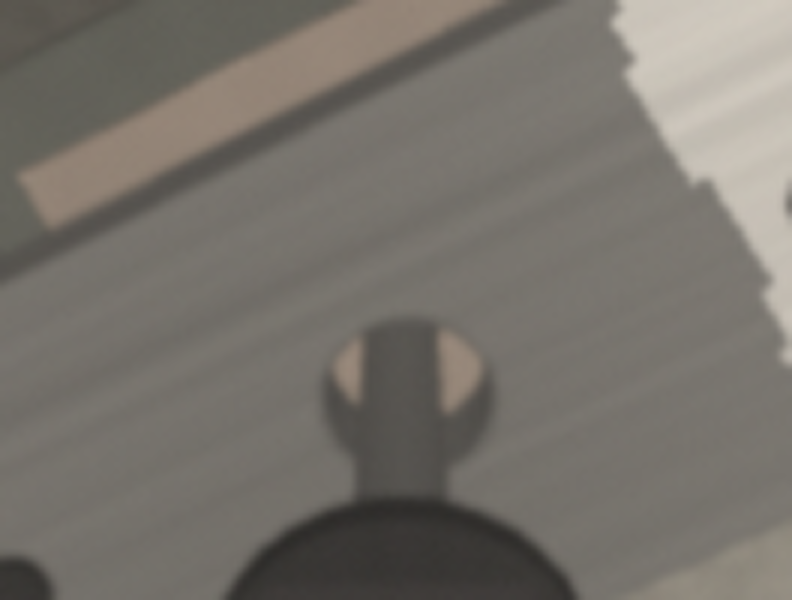

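Wrist crop: the rod (crop x≈401) sits in the hole (322–495, centre 408), so it needs about +0.07 cm along tool y. Nothing is touching. Depth puts the panel at about 0.057 m and the tip is now at 0.069.

```bash
python3 -m creep '[[[-1,0,0.07,0.2,0,0,0],[-1,0,0,0.2,0,0,0],[-1,0,0,0.2,0,0,0],[-1,0,0,0,0,0,0],[-1,0,0,0,0,0,0],[-1,0,0,0,0,0,0]]]'
for i in 1 2 3; do python3 -c "from workcell import bot;print(bot.observe()['force'])"; python3 -m creep '[[[-1,0,0,0,0,0,0]]]'|grep force:; done
python3 -m creep '[[[-1,0,0,0.1,0,0,0],[-1,0,0,0.1,0,0,0],[-1,0,0,0,0,0,0],[-1,0,0,0,0,0,0]]]'
python3 -m creep '[[[-1,0,0,0,0,0,0]]]'|grep force:;python3 -m creep '[[[-1,0,0,0,0,0,0]]]'|grep force:
```

```text
clock: 10.2
position: [0.5524, -0.1771, 0.3497]
tool_rot: [3.142, 0.0, 2.563]
force: [1.1, 0.1, -2.0]
grip_width: 0.0232
finger_force: 49.1
[ 1.13461376  0.13163462 -1.98601621]
force: [-0.3, 0.1, -1.5]
finger_force: 49.1
[-0.31568186  0.14289609 -1.49682516]
force: [0.3, -0.1, -1.4]
finger_force: 49.1
[ 0.25562986 -0.10272662 -1.44873349]
force: [-0.0, 0.3, -1.3]
finger_force: 49.1
clock: 11.08
position: [0.5524, -0.1771, 0.3477]
tool_rot: [-3.142, -0.0, 2.563]
force: [-0.6, -0.1, -2.1]
grip_width: 0.0236
finger_force: 49.1
force: [0.2, 0.3, -0.9]
finger_force: 49.1
force: [-0.6, 0.3, -1.6]
finger_force: 49.1
```

```bash
g="position|force:"
python3 -m creep '[[[-1,0,0,0.15,0,0,0],[-1,0,0,0,0,0,0],[-1,0,0,0,0,0,0]]]'|grep -E "^position|^force"
python3 -m creep '[[[-1,0,0,0,0,0,0]]]'|grep -E "^force"
python3 -m creep '[[[-1,0,0,0.15,0,0,0],[-1,0,0,0,0,0,0],[-1,0,0,0,0,0,0]]]'|grep -E "^position|^force"
python3 -m creep '[[[-1,0,0,0,0,0,0]]]'|grep -E "^force"
python3 -m creep '[[[-1,0,0,0.15,0,0,0],[-1,0,0,0,0,0,0],[-1,0,0,0,0,0,0]]]'|grep -E "^position|^force"
python3 -m creep '[[[-1,0,0,0,0,0,0]]]'|grep -E "^force"
```

```text
position: [0.5524, -0.1771, 0.3462]
force: [-0.3, -0.0, -2.3]
force: [0.1, 0.2, -2.0]
position: [0.5524, -0.1771, 0.3447]
force: [-1.4, -0.5, -0.9]
force: [-0.1, -0.0, -1.9]
position: [0.5525, -0.1771, 0.3433]
force: [0.2, -0.7, 0.3]
force: [0.7, -0.8, 0.4]
```

Contact near TCP z ≈ 0.344: the force has risen about 2 N. I'll press about 5 mm further.

```bash
python3 -m creep '[[[-1,0,0,0.15,0,0,0],[-1,0,0,0,0,0,0],[-1,0,0,0,0,0,0]]]'|grep -E "^position|^force"
python3 -m creep '[[[-1,0,0,0,0,0,0]]]'|grep -E "^force"
python3 -m creep '[[[-1,0,0,0.15,0,0,0],[-1,0,0,0,0,0,0],[-1,0,0,0,0,0,0]]]'|grep -E "^position|^force"
python3 -m creep '[[[-1,0,0,0,0,0,0]]]'|grep -E "^force"
python3 -m creep '[[[-1,0,0,0.2,0,0,0],[-1,0,0,0,0,0,0],[-1,0,0,0,0,0,0],[-1,0,0,0,0,0,0]]]'
python3 -m creep '[[[-1,0,0,0,0,0,0]]]'|grep -E "^force"
python3 -m creep '[[[-1,0,0,0,0,0,0]]]'|grep -E "^force"
python3 - <<'E'
from h import *
st,d,c=wrist("w5"); print(st["clock"],st["position"],st["tool_rot"],st["moment"],abs(st["qd"]).max())
s=vision.grab_frame("side")["image"]
cv2.imwrite("pics/c5.png",np.hstack([cv2.resize(d["image"][150:220,228:298],(480,480),interpolation=2),cv2.resize(s[70:150,230:280],(300,480),interpolation=2)]))
E
```

```text
position: [0.5524, -0.1771, 0.3417]
force: [0.8, -0.3, 0.8]
force: [0.5, 0.3, -0.3]
position: [0.5525, -0.1771, 0.3402]
force: [1.1, 0.7, 1.3]
force: [0.0, -0.7, 0.8]
clock: 14.32
position: [0.5524, -0.1771, 0.3382]
tool_rot: [-3.142, 0.0, 2.563]
force: [0.6, 0.3, 2.5]
grip_width: 0.0237
finger_force: 49.6
force: [0.3, -0.9, 1.6]
force: [0.2, -0.6, 0.7]
14.575 [ 0.55241559 -0.17709331  0.3382406 ] [-3.14158276e+00  9.43419839e-05  2.56274102e+00] [ 0.05377497 -0.17871778  0.00606105] 0.0016738352270146608
```

View pics/c5.png

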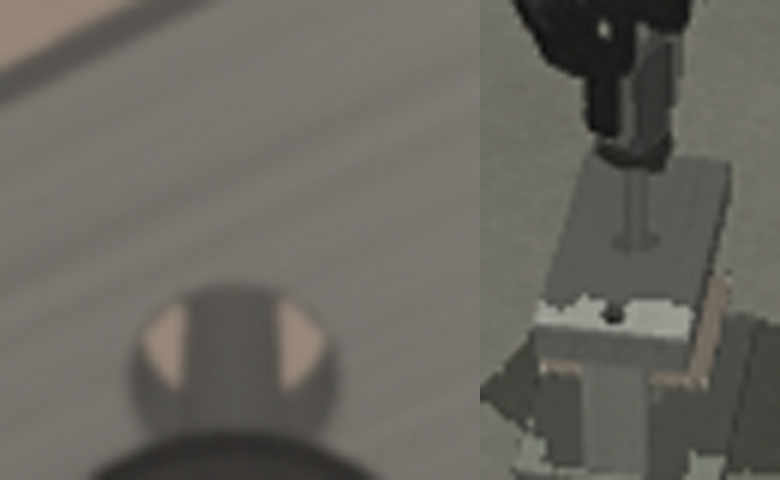

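Final view: the rod is centred in the hole (wrist offset about 0.2 mm, side view in line), the net push is about 3.2 N, or 5–6 mm of give, and the arm is still. Handing in.

```bash
python3 -m creep '[[[-1,0,0,0,0,0,0],[-1,0,0,0,0,0,0]]]'; python3 -c "
from workcell import bot
print(bot.job_done())"
```

```text
clock: 14.92
position: [0.5524, -0.1771, 0.3382]
tool_rot: [-3.142, 0.0, 2.563]
force: [0.2, -0.9, 1.6]
grip_width: 0.024
finger_force: 49.6
the job is handed in; nothing more can be done
None
```

The job is handed in at 14.9 s: the probe is held upright and still, centred in the guide hole to about 0.3 mm by the cameras, and pressing the panel with about 3 N (roughly 5–6 mm of its 15 mm travel), with no sign of touching the guide and the other objects not touched.

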